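# Put the cold chisels back in the colour-coded bench tray

### The job

Put the three flat chisels (the ones with a wide flared blade) back in the wooden tray on the bench, each lying flat in the middle of the trough that has the colour of its grip, fully down on the trough's floor, either way round. Leave the pin punches, which have the same grips but a thin round pin, and also the grease tin and the vee block, just where they are.

Things in the scene. Friction and masses are not known exactly. Their poses are not given: they have to be found in the camera images.
- chisel_red: Flat cold chisel lying on the bench, 135 mm long: red plastic grip in the middle (70 long, 28 wide, 26 high, flat underside; all in mm), round steel head 16 thick at -x, steel blade flaring to 40 wide (10 thick) at +x. Loose, 0.14 to 0.28 kg, balanced near the middle. Origin: mid-length, on the grip's underside; x along it to the blade, y across, z up.
- chisel_yellow: Flat cold chisel lying on the bench, 135 mm long: yellow plastic grip in the middle (70 long, 28 wide, 26 high, flat underside; all in mm), round steel head 16 thick at -x, steel blade flaring to 40 wide (10 thick) at +x. Loose, 0.14 to 0.28 kg, balanced near the middle. Origin: mid-length, on the grip's underside; x along it to the blade, y across, z up.
- chisel_blue: Flat cold chisel lying on the bench, 135 mm long: blue plastic grip in the middle (70 long, 28 wide, 26 high, flat underside; all in mm), round steel head 16 thick at -x, steel blade flaring to 40 wide (10 thick) at +x. Loose, 0.14 to 0.28 kg, balanced near the middle. Origin: mid-length, on the grip's underside; x along it to the blade, y across, z up.
- trough_red: Fixed shallow open red plastic trough, one of three side by side (70 mm apart, order varies) in a wooden tray (188 by 228, rim 18 above the bench). Outside 166 (x) by 66 (y), 12 mm high; inside 160 by 60. Origin: centre of its underside, 4 above the bench; inner floor 3 and rim 12 above the origin. z up.
- trough_yellow: Fixed shallow open yellow plastic trough, one of three side by side (70 mm apart, order varies) in a wooden tray (188 by 228, rim 18 above the bench). Outside 166 (x) by 66 (y), 12 mm high; inside 160 by 60. Origin: centre of its underside, 4 above the bench; inner floor 3 and rim 12 above the origin. z up.
- trough_blue: Fixed shallow open blue plastic trough, one of three side by side (70 mm apart, order varies) in a wooden tray (188 by 228, rim 18 above the bench). Outside 166 (x) by 66 (y), 12 mm high; inside 160 by 60. Origin: centre of its underside, 4 above the bench; inner floor 3 and rim 12 above the origin. z up.
- punch_red: Look-alike, to be left: pin punch with the same red grip and head as the red chisel, but a thin round pin (6 mm thick) at +x in place of the blade. 135 x 28 x 26 mm high, loose, lying on the bench. Origin: mid-length, on its underside; x towards the pin.
- punch_blue: Look-alike, to be left: pin punch with the same blue grip and head as the blue chisel, but a thin round pin (6 mm thick) at +x in place of the blade. 135 x 28 x 26 mm high, loose, lying on the bench. Origin: mid-length, on its underside; x towards the pin.
- grease_tin: Bystander: small loose round tin with a white lid and a green band, 60 mm diameter, 45 mm high, standing on the bench. Origin: centre of its underside.
- vee_block: Bystander: loose dark steel vee block, 60 (x) by 50 (y) by 34 mm high, groove along x. Origin: centre of its underside.
There are look-alikes about, which are no part of the job. Leave any white look-alike of the chisel_yellow alone. Leave any turquoise look-alike of the trough_yellow alone.

How it is judged:
By the outcome, as a careful person would: the job done as asked, in the order asked, and still so for the second after the job is handed in, with the robot touching nothing.
It also fails if it takes over 96 s, if anything falls off the work surface, if the arm or the gripper's body presses on something with over 40 N, if the wrist force passes 120 N, or if a joint passes its speed limit or range.

### The arm

A 7-joint arm with a two-finger parallel gripper is mounted at the origin on the work surface. World frame = base frame: x ahead of the robot, y to its left, z up, the work surface at z = 0. Lengths are in mm, angles in rad, forces in N, time in s.
With the tool pointing down it reaches from about 425 to 875 mm from the base axis. Payload 9.9 kg.
Tool frame: the origin (TCP) lies at the very end of the fingers, on their centre line; the grasp point (between the pads) lies 19 mm behind it; z points along the fingers, x is the direction in which the jaws open and shut, and the axes are right-handed (so a half turn about z gives the same grasp; the last joint's range is limited). The gripper opens to 85 mm and grips with 20 to 120 N. Pads are 22 mm wide; open, the fingers measure 114 mm over their backs; the gripper's body (76 mm by 85 mm) begins 54 mm behind the grasp point. The pads swing forward as they close: fully open they stand 13 mm farther back than shut.
Start: joints at [-1.361, 0.576, 0.025, 1.437, -0.015, 1.129, -0.057], TCP at [195.467, 646.082, 231.289] pointing down, gripper open.
Joint ranges: [-2.76, 2.76], [-0.34, 2.15], [-1.52, 1.57], [0.19, 2.46], [-1.09, 4.23], [0.17, 1.99], [-2.82, 2.82]. Speed limits (rad/s): [2.22, 2.22, 3.01, 3.01, 3.14, 3.14, 3.14].

### API

Orientations are given as a unit quaternion [x, y, z, w].
In Python, from station import manip gives the robot as it stands. Calls block until the motion is done:
- manip.move_ptp(position, orientation): joint-space move of the TCP to a pose.
- manip.servo_line(position, speed=150, attitude=None): straight line of the TCP; attitude=None keeps the orientation; speed is the mean speed in mm/s.
- manip.set_joints(angles): joint-space move.
- manip.release() and manip.grasp(grasp_force=None): open the fingers fully, or close them until they stop; grasp_force is the grip in N (None keeps the last).
- manip.pause(seconds).
- manip.inverse_kinematics(position, orientation): joint angles nearest the present ones, or None.
- manip.get_obs(): the state.
- manip.read_camera(name): name is "scene" or "top"; returns a dict with "img" (420x560x3 uint8, red, green, blue), "fx", "fy", "cx", "cy" (pixels), "k1" (the pictures are not rectified: a ray, as slopes to the right and down, at radius r is drawn at 1 + k1 r^2 times it, then the intrinsics apply), "pose" (4x4, takes a point from camera to world coordinates). Camera axes: x right, y up, looking along -z (the intrinsics and any distortion apply to the point x, -y, -z); pixel columns grow to the right and rows downward; lengths in mm; the calibration is good to about 2 mm. A picture is of the moment at which its call begins. There is no depth.
A pose or a line that the arm cannot do raises manip.MotionError and nothing moves.
- manip.hand_in(): hands the job in, once; it reports no verdict.
Trained networks look in the newest picture that a camera, given by its name, has taken for a name from the list of things; names that differ only in an ending like _2 or _b are one class to them, and where a whole thing is asked for, a point or a joint stands for the part that bears it (a point fixed in the world has none). Each returns a list of dicts, best first, with "p" (0 to 1); they miss things now and then, are a little off and sometimes report something else, mostly with a low value. They report only what shows in the picture. A call takes as long as a camera call. They do not tell look-alikes from the thing itself.
- manip.search_frame(camera, name): "location" ([x, y, z] in mm, in world coordinates, good to about 4 mm: the middle of the surface that is visible of it).
- manip.place_of(camera, name): "location" ([x, y, z] in mm, in world coordinates, good to about 4 mm: a listed point, or the origin of a listed thing).
The state is a dict: "time": time; "qpos": joint angles; "joint_vel": joint speeds; "joint_torque": joint torques, N m; "eef_pos": TCP position; "ee_rot": TCP orientation; "ft_force": force on the tool from outside, world axes, zero at the start; "moment": the same for the moment, N m; "finger_gap": finger opening in mm.
Only numpy, scipy, OpenCV 4.12 (cv2) and the standard library are available. Lean on these libraries where they do the work, as an engineer would, in place of code of your own. Each camera call takes 0.05 s, during which the arm holds its last target. There are 200 camera calls.

## Working session

There is one attempt and no reset: what is moved stays moved. The work goes in short steps, each a Python script; the robot and the scene stay as the last script left them, time stands still between calls to the robot, and variables do not carry over. Pictures are saved under pics/ and viewed, about 12 in all and at most 16, crops included, and the job is handed in when it is done.

```bash
mkdir -p pics; ls; cat > h.py <<'E'
from station import manip
import numpy as np, cv2
def shot(cam,fn=None):
    c=manip.read_camera(cam)
    if fn: cv2.imwrite('pics/'+fn,c['img'][:,:,::-1])
    return c
def pix2w(c,uv,z):
    uv=np.array(uv,float).reshape(-1,2)
    s=(uv-[c['cx'],c['cy']])/[c['fx'],c['fy']]
    q=s.copy()
    for _ in range(20): q=s/(1+c['k1']*(q**2).sum(1,keepdims=True))
    d=np.c_[q[:,0],-q[:,1],-np.ones(len(q))]
    P=np.array(c['pose']); d=d@P[:3,:3].T; o=P[:3,3]
    return o+d*((z-o[2])/d[:,2])[:,None]
def w2pix(c,X):
    P=np.array(c['pose']); p=(np.array(X,float).reshape(-1,3)-P[:3,3])@P[:3,:3]
    q=np.c_[p[:,0]/-p[:,2],-p[:,1]/-p[:,2]]
    q=q*(1+c['k1']*(q**2).sum(1,keepdims=True))
    return q*[c['fx'],c['fy']]+[c['cx'],c['cy']]
E
python3 - <<'E'
from h import *
for cam in('top','scene'):
    c=shot(cam,cam+'0.png'); print(cam,np.round(c['pose'],2).tolist(),c['fx'],c['k1'])
    for n in 'chisel_red chisel_yellow chisel_blue trough_red trough_yellow trough_blue punch_red punch_blue grease_tin vee_block'.split():
        for d in manip.place_of(cam,n)[:4]:
            L=np.array(d['location']); print(n,L.round().tolist(),round(d['p'],2),w2pix(c,L).round().tolist())
print(manip.get_obs()['time'], manip.get_obs()['ee_rot'])
E
```

```text
pics
top [[0.01, 0.99, -0.16, 272.21], [-1.0, 0.0, -0.0, 38.71], [-0.0, 0.16, 0.99, 1194.34], [0.0, 0.0, 0.0, 1.0]] 459.56927232574407 0.05479801777809172
chisel_red [647.0, -175.0, 2.0] 0.82 [[363.0, 142.0]]
chisel_yellow [278.0, -270.0, 2.0] 0.92 [[404.0, 281.0]]
chisel_yellow [459.0, -163.0, -0.0] 0.55 [[360.0, 211.0]]
chisel_yellow [465.0, -44.0, -3.0] 0.19 [[315.0, 209.0]]
chisel_blue [462.0, -43.0, -0.0] 0.6 [[314.0, 210.0]]
trough_red [529.0, 132.0, 4.0] 0.65 [[248.0, 184.0]]
trough_yellow [572.0, 267.0, 1.0] 0.78 [[198.0, 168.0]]
trough_yellow [633.0, 478.0, 4.0] 0.78 [[119.0, 145.0]]
trough_blue [554.0, 200.0, 6.0] 0.67 [[223.0, 175.0]]
punch_red [473.0, -409.0, 4.0] 0.6 [[455.0, 206.0]]
punch_blue [455.0, -278.0, -4.0] 0.89 [[404.0, 213.0]]
grease_tin [641.0, -34.0, -2.0] 0.73 [[311.0, 144.0]]
vee_block [638.0, -279.0, 2.0] 0.62 [[402.0, 145.0]]
scene [[0.62, -0.55, 0.56, 1108.08], [0.78, 0.43, -0.45, -453.06], [0.0, 0.72, 0.7, 844.1], [0.0, 0.0, 0.0, 1.0]] 429.56401726558323 -0.08678929746013689
chisel_red [649.0, -174.0, 0.0] 0.87 [[253.0, 313.0]]
chisel_yellow [632.0, -276.0, -1.0] 0.62 [[210.0, 333.0]]
chisel_yellow [278.0, -268.0, -3.0] 0.6 [[143.0, 238.0]]
chisel_yellow [462.0, -164.0, 1.0] 0.59 [[213.0, 260.0]]
chisel_blue [462.0, -47.0, 3.0] 0.64 [[251.0, 239.0]]
trough_red [529.0, 135.0, -1.0] 0.9 [[319.0, 223.0]]
trough_yellow [573.0, 268.0, 4.0] 0.83 [[365.0, 210.0]]
trough_yellow [634.0, 482.0, -4.0] 0.74 [[428.0, 192.0]]
trough_blue [550.0, 198.0, 6.0] 0.56 [[341.0, 216.0]]
trough_blue [458.0, -164.0, 4.0] 0.32 [[212.0, 259.0]]
punch_red [466.0, -404.0, -0.0] 0.92 [[125.0, 312.0]]
punch_blue [456.0, -281.0, 4.0] 0.69 [[170.0, 281.0]]
grease_tin [646.0, -36.0, -4.0] 0.58 [[298.0, 283.0]]
vee_block [636.0, -278.0, -1.0] 0.94 [[211.0, 334.0]]
vee_block [529.0, 131.0, -2.0] 0.28 [[318.0, 224.0]]
1.1 [ 8.02988443e-01  5.95994597e-01 -1.05552023e-06 -7.71646597e-06]
```

View pics/top0.png

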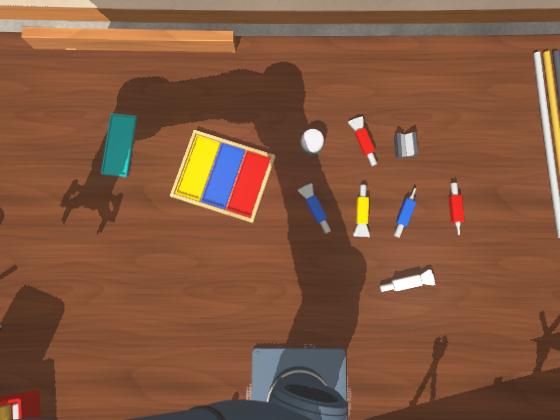

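View pics/scene0.png

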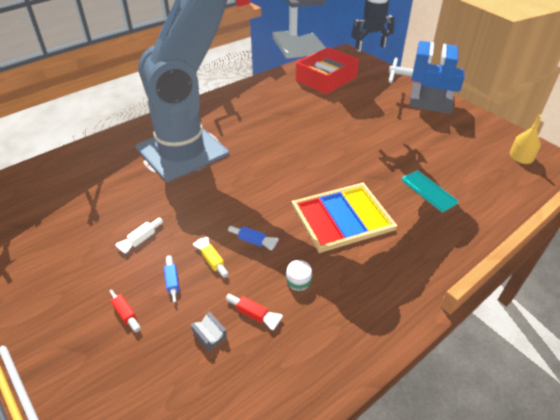

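Candidates in the top image:
- **Red:** (363,142) has a flared blade, so it is the chisel. (457,207) has a thin pin, so it is the punch.
- **Blue:** (314,210) is flared, so it is the chisel. (405,213) has a pin, so it is the punch.
- **Yellow:** (362,211) is the chisel. The white one at (407,282) is a look-alike.
- **Trough:** the yellow trough is in the tray at (198,168). The turquoise one at (119,145) is a look-alike.

Next I'll measure exact poses and confirm the choices with one crop.

```bash
cat >> h.py <<'E'
def mask(c,col):
    h=cv2.cvtColor(c['img'],cv2.COLOR_RGB2HSV); H,S,V=cv2.split(h)
    R={'red':((H<4)|(H>174))&(S>190),'yellow':(H>20)&(H<34)&(S>170),'blue':(H>104)&(H<122)&(S>130)}[col]
    return (R&(V>55)).astype(np.uint8)
def rect(c,col,xyz,z,rad):
    m=mask(c,col); d=np.zeros_like(m); u=w2pix(c,xyz)[0]
    cv2.circle(d,tuple(int(i) for i in u),rad,1,-1); m=m&d
    n,l,s,_=cv2.connectedComponentsWithStats(m)
    k=1+np.argmax(s[1:,4]); px=np.argwhere(l==k)[:,::-1]
    w=pix2w(c,px,z)[:,:2]
    hull=cv2.convexHull(w.astype(np.float32))
    (cen,sz,a)=cv2.minAreaRect(hull)
    if sz[0]<sz[1]: sz=sz[::-1]; a+=90
    return np.array(cen),np.round(sz),(a+90)%180-90,s[k,4]
CH={'red':(647,-175,13),'yellow':(460,-163,13),'blue':(462,-44,13)}
TR={'red':(529,133,10),'yellow':(572,267,10),'blue':(552,199,10)}
E
python3 - <<'E'
from h import *
for cam in('top','scene'):
    c=shot(cam)
    for k in CH:
        print(cam,k,'chisel',*rect(c,k,CH[k],13,22 if cam=='top' else 30))
        print(cam,k,'trough',*rect(c,k,TR[k],10,45))
    if cam=='top': cv2.imwrite('pics/crop1.png',cv2.resize(c['img'][100:300,290:480,::-1],None,fx=3,fy=3,interpolation=cv2.INTER_CUBIC)[:600])
E
```

```text
top red chisel [ 644.91949463 -175.9574585 ] [71. 32.] 21.340543746948242 306
top red trough [530.22607422 131.69876099] [166.  64.] -17.704864501953125 1492
top yellow chisel [ 460.17822266 -166.62094116] [70. 30.] -4.11407470703125 310
top yellow trough [573.09265137 266.00723267] [169.  69.] -17.686111450195312 1622
top blue chisel [463.24697876 -46.05640411] [68. 28.] 27.834491729736328 275
top blue trough [551.76397705 198.50300598] [167.  65.] -17.595054626464844 1510
scene red chisel [ 653.07214355 -183.49078369] [67. 31.] 41.751617431640625 144
scene red trough [527.24255371 138.67855835] [160.  58.] -16.262619018554688 169
scene yellow chisel [ 462.82086182 -171.29948425] [75. 18.] -4.367668151855469 78
scene yellow trough [568.35491943 272.41433716] [165.  66.] -17.517608642578125 948
scene blue chisel [463.09677124 -44.43650818] [73. 41.] 27.70724868774414 294
scene blue trough [547.17095947 204.17552185] [163.  66.] -17.686180114746094 324
```

View pics/crop1.png

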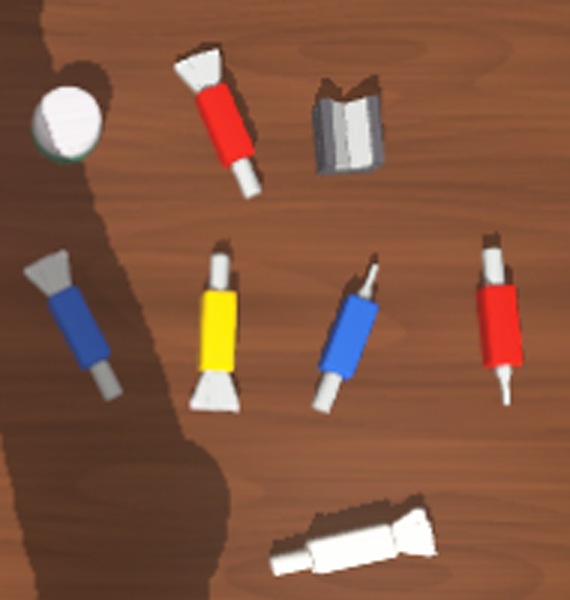

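The crop confirms it: the flared blades are red (210,125), blue (80,325) and yellow (218,330). The punches with pins are blue (348,335) and red (500,325), and the white look-alike is at (350,545). I'll start with blue in the middle trough. I'll grip high, so the fingers clear the trough walls and the neighbouring chisels when they open.

```bash
cat >> h.py <<'E'
def q(deg): a=np.radians(deg)/2; return [float(np.cos(a)),float(np.sin(a)),0,0]
TA=-17.66
def st(t):
    o=manip.get_obs(); print(t,round(o['time'],1),np.round(o['eef_pos'],1).tolist(),'gap',round(o['finger_gap'],1),'F',np.round(o['ft_force'],1).tolist()); return o
def do(cen,ang,goal,zg=13.5):
    x,y=map(float,cen); gx,gy=map(float,goal)
    manip.move_ptp([x,y,110],q(ang+90)); manip.servo_line([x,y,zg],120)
    manip.grasp(60); o=st('grasped')
    manip.servo_line([x,y,120],150); o=st('lifted')
    if o['finger_gap']<22: print('MISSED'); return
    manip.move_ptp([gx,gy,110],q(TA+90)); manip.servo_line([gx,gy,27+zg-13.5],120); manip.pause(.3)
    f0=manip.get_obs()['ft_force'][2]; z=24.5+zg-13.5
    while z>5.5+zg:
        manip.servo_line([gx,gy,z],20); f=manip.get_obs()['ft_force'][2]
        if f-f0>4: break
        z-=.5
    print('down at',z,'dF',round(f-f0,1)); st('placed')
    manip.release(); manip.servo_line([gx,gy,120],150); st('away')
E
python3 - <<'E'
from h import *
do((463.2,-46.0),27.8,(551.7,198.7))
c=shot('top'); print(rect(c,'blue',(551.7,198.7,20),20,45))
for n,cc in(('top',c),('scene',shot('scene'))):
    u=w2pix(cc,(551.7,198.7,10))[0].astype(int); cv2.imwrite(f'pics/{n}1.png',cv2.resize(cc['img'][u[1]-65:u[1]+65,u[0]-65:u[0]+65,::-1],None,fx=4,fy=4))
a=[cv2.imread(f'pics/{n}1.png') for n in('top','scene')]; cv2.imwrite('pics/pair1.png',cv2.resize(np.hstack(a),(800,400)))
E
```

```text
grasped 5.4 [463.4, -46.0, 14.0] gap 26.4 F [-1.1, 0.5, 7.7]
lifted 6.2 [462.7, -45.9, 119.4] gap 26.6 F [0.3, 0.9, -2.3]
down at 20.5 dF 7.4
placed 10.7 [551.8, 198.7, 21.1] gap 26.5 F [-1.6, -0.1, 6.4]
away 12.1 [551.1, 198.7, 119.3] gap 85.5 F [0.6, -0.2, 0.4]
(array([519.93426514, 184.02130127]), array([113.,  48.]), 5.3327717781066895, np.int32(444))
```

View pics/pair1.png

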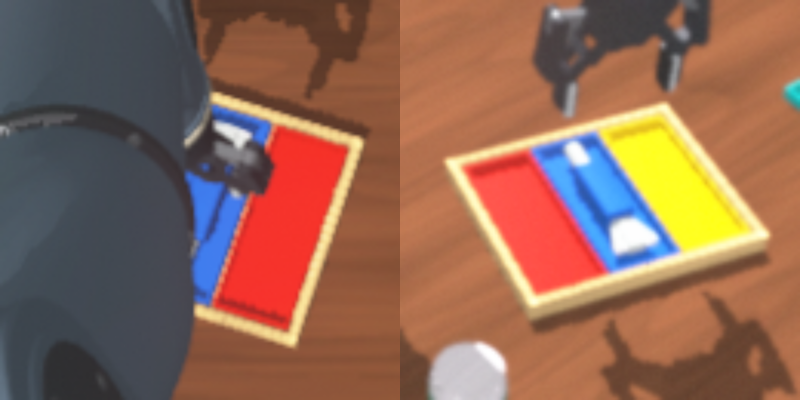

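The picture shows the blue chisel centred in the blue trough (blade at 632,237, head at 577,153), and it made contact at the expected height. Red is next, then yellow, each set 1 mm outward.

```bash
python3 - <<'E'
from h import *
u=np.array([21.3,67.0])/70.3; b=np.array([551.7,198.7])
do((644.9,-176.0),21.3,b-71*u)
do((460.2,-166.6),-4.1,b+71.3*u)
manip.move_ptp([480,-330,260],q(90)); st('parked')
c=shot('top'); s=shot('scene','scene2.png')
r=cv2.imread('pics/scene2.png')
a=[cv2.resize(i,None,fx=4,fy=4,interpolation=cv2.INTER_CUBIC)[:400,:400] for i in(c['img'][130:230,170:270,::-1],)]
a+=[cv2.resize(r[170:270,280:380+20],(400,400),interpolation=cv2.INTER_CUBIC)]
cv2.imwrite('pics/pair2.png',np.hstack(a)); cv2.imwrite('pics/top2.png',c['img'][:,:,::-1])
for n in('chisel_red','chisel_blue','chisel_yellow'):
  for cam in('top','scene'): print(n,cam,[(np.round(d['location']).tolist(),round(d['p'],2)) for d in manip.place_of(cam,n)[:3]])
E
```

```text
grasped 15.2 [645.2, -176.2, 14.1] gap 26.3 F [-1.1, 0.1, 6.0]
lifted 16.0 [644.2, -175.7, 119.0] gap 26.3 F [-0.3, -0.3, -2.0]
down at 20.5 dF 9.1
placed 20.7 [530.2, 131.1, 21.0] gap 26.5 F [-1.5, -1.4, 7.1]
away 22.1 [529.7, 131.1, 119.4] gap 85.5 F [-0.4, 0.4, 0.3]
grasped 24.8 [460.4, -166.5, 14.0] gap 26.2 F [-0.9, 1.2, 6.9]
lifted 25.7 [459.7, -166.3, 119.3] gap 26.3 F [-0.1, 0.4, -2.3]
down at 20.5 dF 7.6
placed 30.7 [573.4, 266.7, 21.1] gap 26.2 F [-2.1, -0.8, 5.8]
away 32.1 [572.8, 266.5, 119.3] gap 85.1 F [0.3, 0.4, -0.7]
parked 34.4 [480.7, -329.0, 259.6] gap 85.4 F [0.6, 0.9, 0.1]
chisel_red top [([528.0, 128.0, 8.0], 0.9)]
chisel_red scene [([534.0, 129.0, 6.0], 0.9)]
chisel_blue top [([552.0, 200.0, 4.0], 0.86)]
chisel_blue scene [([552.0, 198.0, 10.0], 0.63)]
chisel_yellow top [([572.0, 267.0, 4.0], 0.87)]
chisel_yellow scene [([572.0, 268.0, 5.0], 0.75), ([276.0, -270.0, -3.0], 0.56)]
```

View pics/pair2.png

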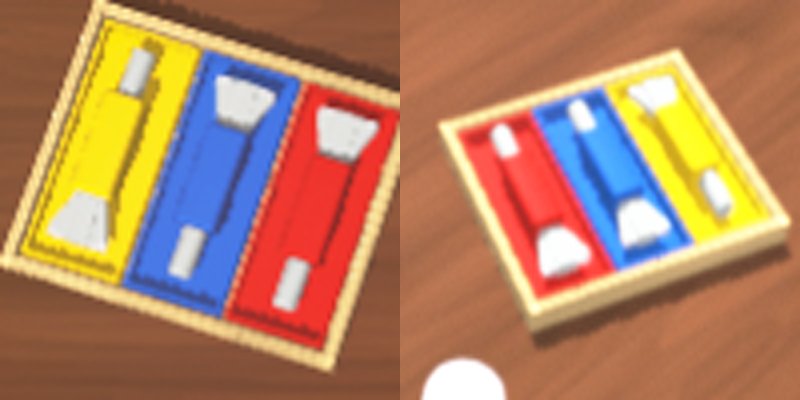

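View pics/top2.png

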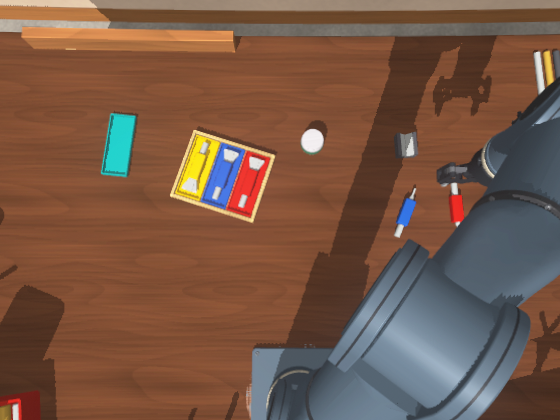

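Top crop: all three chisels lie flat and centred in the trough of their own colour (yellow about 110,149, blue 215,178, red 318,209). The punches, tin and vee block are where they started. Handing in.

```bash
python3 -c "
from h import *
print(manip.hand_in())"
```

```text
the job is handed in; nothing more can be done
None
```

All three flat chisels are back in the tray, each lying flat in the trough of its own colour, and I've handed the job in. It took about 35 s of the 96 s allowed.

- **Placing:** each chisel touched the trough floor at the expected height, with about 7–9 N of contact force, before I opened the gripper. Wrist readings stayed below 10 N.
- **Final check:** pictures from both cameras show the chisels centred and flat. The networks put them within about 5 mm of the trough centres, roughly their own accuracy. The largest difference was for red in the scene camera, and I put that down to network error because the picture shows red centred.
- **Left alone:** I did not touch the punches, grease tin, vee block, white look-alike or turquoise trough. In the last top picture the arm hid the white look-alike and part of the red punch, but everything else looked unmoved.
- **Disagreement:** the first colour-based measurements from the scene camera differed from the top camera by up to about 11 mm for the red chisel. I used the top camera's values, and all three grasps and placings worked first time.

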